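# Load a four-place rotor with matched tube pairs opposite each other

### The arm

A 7-joint arm with a two-finger parallel gripper is mounted at the origin on a cart in front of the work surface, level with it; the furniture and walls round the work are solid. World frame = base frame: x ahead of the robot, y to its left, z up, the work surface at z = 0. Lengths are in m, angles in rad, forces in N, time in s.
With the tool pointing down it reaches from about 0.35 to 0.9 m from the base axis. Payload 8.1 kg.
Tool frame: the origin (TCP) lies at the very end of the fingers, on their centre line; the grasp point (between the pads) lies 19 mm behind it (robot.grip_point_offset is the distance from the TCP to the grasp point, in m); z points along the fingers, x is the direction in which the jaws open and shut, and the axes are right-handed (so a half turn about z gives the same grasp; the last joint's range is limited). The gripper opens to 85 mm and grips with 20 to 120 N. Pads are 22 mm wide; open, the fingers measure 114 mm over their backs; the gripper's body (76 mm by 85 mm) begins 54 mm behind the grasp point. The pads swing forward as they close: fully open they stand 13 mm farther back than shut.
Start: joints at [-1.398, 0.434, 0.025, 1.573, -0.012, 1.134, -0.075], TCP at [0.17, 0.601, 0.231] pointing down, gripper open.
Joint ranges: [-2.62, 2.62], [-0.44, 2.09], [-1.27, 1.32], [0.08, 2.57], [-1.32, 4.46], [0.12, 2], [-2.74, 2.74]. Speed limits (rad/s): [2.22, 2.22, 3.01, 3.01, 3.14, 3.14, 3.14].

### API

Orientations are given as a unit quaternion [w, x, y, z].
In Python, from plant import robot, optics gives the robot as it stands.
- The arm moves only by the tool play_rows, never from a script. Its argument "motion" is a list of rows, each a list of 7 numbers: the turn, a rotation vector about the tool's x, y, z in units of 5 degrees (1.0 is 5 degrees), then the shift along the tool's x, y, z in units of 30 mm (1.0 is 30 mm), then the gripper's target within -1 to 1 (fully open at 1, half-way at 0, shut at -1). A call has 1 to 12 rows; each row shifts and turns the commanded pose from where the row before left it, along the tool's axes as they then stand; what a row does not reach is not made up. A row lasts 1/12 s, in which the tool goes at most 41.7 mm and 7.16 degrees, less where a joint would pass 70% of its speed; a pose out of reach is approached as far as the arm can. A call with a number of a shift or a turn outside -1 to 1 is refused whole. A call with a gripper value outside its range is refused whole. The fingers move at their own pace and stop on an object; "newtons" is the grip in N (left out, the last holds). Time passes only in rows, so rows that do not move let the fingers close. It gives the time, the measured TCP pose, the force and the opening at its end, in the units of the state.
- robot.read_state(): the state, without advancing time (a new reading comes with each control period).
- optics.get_image(name): name is "scene" or "top" or "wrist"; returns a dict with "frame" (420x560x3 uint8, red, green, blue), "camera_matrix" (3x3 intrinsics, pixels), "rvec" (rotation vector, rad) and "tvec" (3), from world to camera coordinates, as OpenCV has them; the wrist camera has in their place "T_tool_cam" (4x4, takes a point from camera to tool coordinates, whose origin is the TCP and whose axes are the tool frame's). Camera axes: x right, y down, z forward; pixel columns grow to the right and rows downward; lengths in m; the calibration is good to about 2 mm. A picture is of the moment at which its call begins: read the wrist's pose just before it. There is no depth.
- robot.close_job(): hands the job in, once; it reports no verdict.
The state is a dict: "t": time; "q": joint angles; "joint_velocities": joint speeds; "effort": joint torques, N m; "position": TCP position; "ee_rot": TCP orientation; "contact_force": force on the tool from outside, world axes, zero at the start; "torque": the same for the moment, N m; "gripper_width": opening from 0.0 (shut) to 1.0 (fully open).
Only numpy, scipy, OpenCV 4.12 (cv2) and the standard library are available. Lean on these libraries where they do the work, as an engineer would, in place of code of your own. Each camera call takes 0.05 s, during which the arm holds its last target. There are 200 camera calls.

### The job

Load the swing-out rotor for a balanced spin: put the two red-dotted tubes into two buckets straight across from each other, and the two yellow-dotted tubes into the other two buckets, each tube upright, cap up, and all the way down in its bucket. Lift each tube out of the wire rack and lower it in without dropping or tipping it over, and leave the two tubes without a dot standing where they are in the rack.

Things in the scene. Friction and masses are not known exactly. Their poses are not given: they have to be found in the camera images.
- red_1_mid (a point): 50 ml tube, 118 mm tall, 30 mm body with a rounded conical tip, green cap 34 mm wide, 13 mm tall; round red sticker 25 mm wide on top of the cap (one of a pair, 55 g each). Point: its centre, 59 mm above the tip; z up along it. Starts upright in a close-fitting cell of the fixed wire rack (272 x 122 mm, top 80 mm above the table), tip 8 mm above the table: draw it straight up 75 mm or more.
- red_2_mid (a point): 50 ml tube, 118 mm tall, 30 mm body with a rounded conical tip, green cap 34 mm wide, 13 mm tall; round red sticker 25 mm wide on top of the cap (one of a pair, 55 g each). Point: its centre, 59 mm above the tip; z up along it. Starts upright in the wire rack like the others; the six tubes stand in two rows of three, 75 mm apart, caps 35 mm clear of the wires.
- yellow_1_mid (a point): 50 ml tube, 118 mm tall, 30 mm body with a rounded conical tip, green cap 34 mm wide, 13 mm tall; round yellow sticker 25 mm wide on top of the cap (one of a pair, 75 g each). Point: its centre, 59 mm above the tip; z up along it. Starts upright in a close-fitting cell of the fixed wire rack (272 x 122 mm, top 80 mm above the table), tip 8 mm above the table: draw it straight up 75 mm or more.
- yellow_2_mid (a point): 50 ml tube, 118 mm tall, 30 mm body with a rounded conical tip, green cap 34 mm wide, 13 mm tall; round yellow sticker 25 mm wide on top of the cap (one of a pair, 75 g each). Point: its centre, 59 mm above the tip; z up along it. Starts upright in the wire rack like the others; the six tubes stand in two rows of three, 75 mm apart, caps 35 mm clear of the wires.
- plain_1_mid (a point): 50 ml tube, 118 mm tall, 30 mm body with a rounded conical tip, green cap 34 mm wide, 13 mm tall; plain cap without sticker. Point: its centre, 59 mm above the tip; z up along it. It stands in the wire rack among the others and stays there.
- plain_2_mid (a point): 50 ml tube, 118 mm tall, 30 mm body with a rounded conical tip, green cap 34 mm wide, 13 mm tall; plain cap without sticker. Point: its centre, 59 mm above the tip; z up along it. It stands in the wire rack among the others and stays there.
- bucket_1_mouth (a point): one of four alike blue buckets of the swing-out rotor (grey four-armed metal fork on a low stand), 75 mm from its axis, straight across from bucket 3. Point: centre of the open mouth; z up, x away from the rotor's axis. Mouth 45 mm wide, 88 mm above the table, funnels to a 38 mm bore; floor 67 mm below the mouth. A tube fully home has its centre 8 mm below the mouth, cap top 51 mm above it.
- bucket_2_mouth (a point): one of four alike blue buckets of the swing-out rotor (grey four-armed metal fork on a low stand), 75 mm from its axis, straight across from bucket 4. Point: centre of the open mouth; z up, x away from the rotor's axis. It hangs on two pins 18 mm below the mouth, can swing outwards a little and falls back upright. Same size as bucket 1.
- bucket_3_mouth (a point): one of four alike blue buckets of the swing-out rotor (grey four-armed metal fork on a low stand), 75 mm from its axis, straight across from bucket 1. Point: centre of the open mouth; z up, x away from the rotor's axis. The rotor turns with some friction on its fixed stand if pushed sideways, and stays where it is left. Same size as bucket 1.
- bucket_4_mouth (a point): one of four alike blue buckets of the swing-out rotor (grey four-armed metal fork on a low stand), 75 mm from its axis, straight across from bucket 2. Point: centre of the open mouth; z up, x away from the rotor's axis. The rotor's hub ends 9 mm above the mouths. Same size as bucket 1.
Things that resemble listed ones, but are neither listed nor needed, are in the scene too. Leave any orange look-alike of the part that bears red_1_mid alone.

How it is judged:
At the end, for the whole second after the job is handed in: Red-dotted tubes in two opposite buckets, yellow-dotted in the other two: each tube's centre within 12 mm of the bucket axis seen from above and at most 4 mm above its mouth, tilt under 0.2 rad, speed under 20 mm/s; the unmarked tubes within 20 mm of where they stood (((horizontal distance between red_1_mid and bucket_1_mouth below 0.012 m and z of red_1_mid in the frame of bucket_1_mouth below 0.004 m) or (horizontal distance between red_1_mid and bucket_2_mouth below 0.012 m and z of red_1_mid in the frame of bucket_2_mouth below 0.004 m) or (horizontal distance between red_1_mid and bucket_3_mouth below 0.012 m and z of red_1_mid in the frame of bucket_3_mouth below 0.004 m) or (horizontal distance between red_1_mid and bucket_4_mouth below 0.012 m and z of red_1_mid in the frame of bucket_4_mouth below 0.004 m)) and ((horizontal distance between red_2_mid and bucket_1_mouth below 0.012 m and z of red_2_mid in the frame of bucket_1_mouth below 0.004 m) or (horizontal distance between red_2_mid and bucket_2_mouth below 0.012 m and z of red_2_mid in the frame of bucket_2_mouth below 0.004 m) or (horizontal distance between red_2_mid and bucket_3_mouth below 0.012 m and z of red_2_mid in the frame of bucket_3_mouth below 0.004 m) or (horizontal distance between red_2_mid and bucket_4_mouth below 0.012 m and z of red_2_mid in the frame of bucket_4_mouth below 0.004 m)) and ((horizontal distance between yellow_1_mid and bucket_1_mouth below 0.012 m and z of yellow_1_mid in the frame of bucket_1_mouth below 0.004 m) or (horizontal distance between yellow_1_mid and bucket_2_mouth below 0.012 m and z of yellow_1_mid in the frame of bucket_2_mouth below 0.004 m) or (horizontal distance between yellow_1_mid and bucket_3_mouth below 0.012 m and z of yellow_1_mid in the frame of bucket_3_mouth below 0.004 m) or (horizontal distance between yellow_1_mid and bucket_4_mouth below 0.012 m and z of yellow_1_mid in the frame of bucket_4_mouth below 0.004 m)) and ((horizontal distance between yellow_2_mid and bucket_1_mouth below 0.012 m and z of yellow_2_mid in the frame of bucket_1_mouth below 0.004 m) or (horizontal distance between yellow_2_mid and bucket_2_mouth below 0.012 m and z of yellow_2_mid in the frame of bucket_2_mouth below 0.004 m) or (horizontal distance between yellow_2_mid and bucket_3_mouth below 0.012 m and z of yellow_2_mid in the frame of bucket_3_mouth below 0.004 m) or (horizontal distance between yellow_2_mid and bucket_4_mouth below 0.012 m and z of yellow_2_mid in the frame of bucket_4_mouth below 0.004 m)) and horizontal distance between red_1_mid and red_2_mid above 0.13 m and horizontal distance between yellow_1_mid and yellow_2_mid above 0.13 m and angle between each of red_1_mid, red_2_mid, yellow_1_mid, yellow_2_mid, plain_1_mid, plain_2_mid's own z axis and vertical below 0.2 rad and linear speed of each of red_1, red_2, yellow_1, yellow_2, plain_1, plain_2 below 0.02 m/s and distance of each of plain_1_mid, plain_2_mid from where it was at the start of the episode below 0.02 m); the robot touches nothing.
It fails at once if an unmarked tube is pulled out of its place in the rack (distance of any of plain_1_mid, plain_2_mid from where it was at the start of the episode above 0.03 m).
It fails at once if a tube is laid down or tipped over (angle between any of red_1_mid, red_2_mid, yellow_1_mid, yellow_2_mid, plain_1_mid, plain_2_mid's own z axis and vertical above 0.8 rad).
It fails at once if a tube is let fall into the bucket from above its mouth or higher ((linear speed of red_1 above 1.2 m/s and contact force between the fingers and red_1 below 0.5 N) or (linear speed of red_2 above 1.2 m/s and contact force between the fingers and red_2 below 0.5 N) or (linear speed of yellow_1 above 1.2 m/s and contact force between the fingers and yellow_1 below 0.5 N) or (linear speed of yellow_2 above 1.2 m/s and contact force between the fingers and yellow_2 below 0.5 N) or (linear speed of plain_1 above 1.2 m/s and contact force between the fingers and plain_1 below 0.5 N) or (linear speed of plain_2 above 1.2 m/s and contact force between the fingers and plain_2 below 0.5 N)).
It also fails if it takes over 102 s, if anything falls off the work surface, if the arm or the gripper's body presses on something with over 40 N, if the wrist force passes 120 N, or if a joint passes its speed limit or range.

## Working session

There is one attempt and no reset: what is moved stays moved. The work goes in short steps, Python scripts to look and compute and a tool call to move; the robot and the scene stay as the last step left them, time stands still between calls to the robot, and variables do not carry over. Pictures are saved under pics/ and viewed, about 12 in all and at most 16, crops included, and the job is handed in when it is done.

Besides the shell and the picture viewer there is one more tool, called after ">>>" as name(argument=value, ...), one argument or row to a line, values as JSON. play_rows: Moves the arm, as the interface text tells. Its arguments: {"type":"object","properties":{"motion":{"type":"array","items":{"type":"array","items":{"type":"number"}}},"newtons":{"type":"number"}},"required":["motion"]}

```bash
ls; mkdir -p pics
cat > h.py <<'E'
import numpy as np, cv2
from plant import robot, optics
def cast(im,uv,z):
    K=np.array(im["camera_matrix"]);R=cv2.Rodrigues(np.array(im["rvec"],float))[0];t=np.array(im["tvec"],float).ravel()
    d=R.T@np.linalg.inv(K)@np.array([uv[0],uv[1],1.]);c=-R.T@t
    return c+d*(z-c[2])/d[2]
def save(im,n): cv2.imwrite(f"pics/{n}.png",cv2.cvtColor(im["frame"],cv2.COLOR_RGB2BGR))
E
python3 - <<'E'
from h import *
s=robot.read_state();print({k:np.round(v,3) for k,v in s.items()})
for n in("top","scene"):
    im=optics.get_image(n);save(im,n);R=cv2.Rodrigues(np.array(im["rvec"],float))[0];print(n,-R.T@np.array(im["tvec"]).ravel())
E
```

```text
pics
{'t': np.float64(0.0), 'q': array([-1.398,  0.435,  0.025,  1.574, -0.012,  1.134, -0.075]), 'joint_velocities': array([ 0.   ,  0.002,  0.001,  0.   ,  0.001, -0.001,  0.001]), 'effort': array([-1.0000e-03, -6.7046e+01,  1.0250e+00, -3.1623e+01,  1.6000e-02,
        1.2000e-02,  0.0000e+00]), 'position': array([0.17 , 0.601, 0.231]), 'ee_rot': array([ 0.001,  0.798,  0.603, -0.001]), 'contact_force': array([ 0.047, -0.171, -0.406]), 'torque': array([-0.028,  0.002, -0.036]), 'gripper_width': np.float64(0.999)}
top [0.40580609 0.02279231 0.97818312]
scene [-0.00389975 -0.28092675  0.72734425]
```

View pics/top.png

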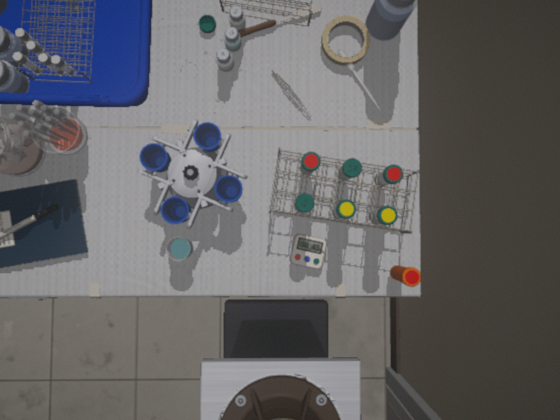

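View pics/scene.png

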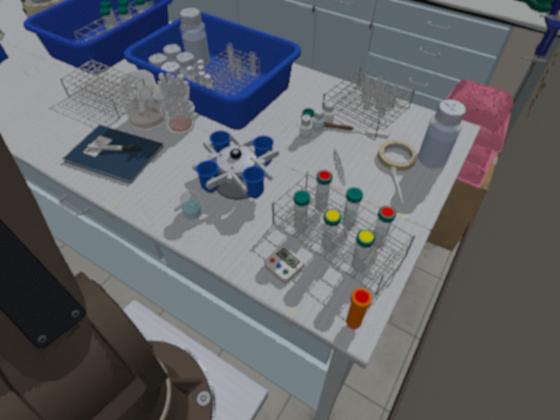

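Top view: red caps are at about (311,161) and (393,174), yellow at (346,209) and (388,215), plain green at (351,168) and (304,203). Blue buckets are at (207,136), (154,157), (175,209) and (229,189). The orange look-alike is at (405,275).

```bash
cat > meas.py <<'E'
from h import *
def blobs(im,mask,amin):
    mask=cv2.morphologyEx(mask.astype(np.uint8),cv2.MORPH_CLOSE,np.ones((3,3)))
    n,_,st,c=cv2.connectedComponentsWithStats(mask); return [(c[i],st[i,4],st[i,:4]) for i in range(1,n) if st[i,4]>amin]
def masks(f):
    h,s,v=cv2.split(cv2.cvtColor(f,cv2.COLOR_RGB2HSV))
    return {"red":((h<5)|(h>175))&(s>180)&(v>120),"yellow":(h>25)&(h<34)&(s>180)&(v>120),"green":(h>65)&(h<92)&(s>120)&(v>40),"blue":(h>105)&(h<125)&(s>150)&(v>30)}
E
python3 - <<'E'
from meas import *
for n in("top","scene"):
    im=optics.get_image(n)
    for c,m in masks(im["frame"]).items():
        z=.088 if c=="blue" else .126
        for p,a,b in blobs(im,m,25):
            print(n,c,np.round(p,1),a,b,np.round(cast(im,p,z)[:2],4))
E
```

```text
top red [310.7 160.6] 110 [305 155  12  12] [ 0.5325 -0.0506]
top red [393.6 173.4] 120 [388 168  12  12] [ 0.5106 -0.1989]
top red [411.7 276.9] 135 [406 271  13  13] [ 0.327  -0.2296]
top yellow [346.2 208.6] 133 [340 203  13  13] [ 0.4473 -0.1136]
top yellow [387.9 215. ] 140 [382 209  13  13] [ 0.4364 -0.1881]
top green [206.7  25.7] 104 [199  20  15  11] [0.7747 0.1367]
top green [351.9 167.4] 189 [344 160  17  16] [ 0.521  -0.1241]
top green [304.4 202.2] 227 [296 194  17  17] [ 0.4583 -0.0393]
top blue [88.7 52.3] 10644 [  0   0 151 106] [0.7372 0.3591]
top blue [35.7 59.9] 66 [30 52 17 16] [0.7213 0.4554]
top blue [208.6 144.3] 57 [195 134  25  15] [0.567  0.1356]
top blue [157.4 162.9] 67 [141 148  26  22] [0.5317 0.229 ]
top blue [226.1 193. ] 99 [215 177  27  25] [0.4768 0.1024]
top blue [178.9 212.3] 154 [161 197  28  27] [0.4408 0.1882]
scene red [324.2 174.9] 62 [319 172  11   7] [ 0.5314 -0.0494]
scene red [387.1 211.5] 79 [382 208  12   8] [ 0.51   -0.1971]
scene red [361.4 296.2] 109 [356 291  12  11] [ 0.3223 -0.2304]
scene yellow [332.3 214.9] 98 [326 211  13   9] 
[... 783 characters left out ...]
4211 -0.1904]
scene blue [104.5  33.8] 6841 [ 24   0 160  81] [0.7407 0.8514]
scene blue [114.4   5.2] 79 [108   0  11  15] [0.8991 0.977 ]
scene blue [131.7   2.2] 26 [129   0   6   6] [0.9481 0.9428]
scene blue [555.   6.] 95 [551   0   9  14] [ 1.7228 -0.3326]
scene blue [243.7  72. ] 6114 [188  13 113 116] [0.8001 0.3505]
scene blue [548.5  35.2] 273 [536  19  24  36] [ 1.4892 -0.3481]
scene blue [ 1.9 54.3] 61 [ 0 46  7 16] [0.4919 1.0143]
scene blue [219.8 139.8] 276 [210 132  20  20] [0.5347 0.2302]
scene blue [262.2 144.6] 267 [253 136  20  20] [0.5746 0.1355]
scene blue [206.9 172.3] 380 [196 161  22  31] [0.4341 0.1882]
scene blue [253.8 180.3] 495 [242 166  23  32] [0.4694 0.0869]
```

Run:
```python
from meas import *
im=optics.get_image("top");f=im["frame"]
h,s,v=cv2.split(cv2.cvtColor(f,cv2.COLOR_RGB2HSV))
m=((h>105)&(h<128)&(s>90)).astype(np.uint8);m[:,:135]=0;m[:115]=0;m[:,255:]=0
m=cv2.morphologyEx(m,cv2.MORPH_CLOSE,np.ones((3,3)))
C=[]
vis=cv2.resize(f[115:235,130:255],None,fx=6,fy=6)
for c in cv2.findContours(m,cv2.RETR_EXTERNAL,cv2.CHAIN_APPROX_NONE)[0]:
    if cv2.contourArea(c)<100: continue
    hull=cv2.convexHull(c)
    (x,y),r=cv2.minEnclosingCircle(hull)
    w=cast(im,(x,y),.088);C.append(w[:2]);print((round(x,1),round(y,1)),round(r,1),np.round(w,4), cv2.boundingRect(c))
    cv2.circle(vis,(int((x-130)*6+3),int((y-115)*6+3)),int(r*6),(255,255,0),1)
C=np.array(C);c=C.mean(0);print("axis",c,np.linalg.norm(C-c,axis=1),np.degrees(np.arctan2(*(C-c).T[::-1])))
save({"frame":vis},"rotor")
```

```text
(174.5, 209.1) 14.6 [0.4467 0.1963 0.088 ] (160, 196, 30, 28)
(228.0, 188.3) 14.2 [0.4855 0.099  0.088 ] (214, 175, 28, 28)
(153.5, 157.0) 14.5 [0.5425 0.2362 0.088 ] (140, 143, 29, 28)
(206.6, 136.0) 14.1 [0.5825 0.1394 0.088 ] (193, 122, 28, 29)
axis [0.51431655 0.16773171] [0.07338671 0.07451657 0.07406856 0.07383626] [ 157.07127179 -112.73608328   67.61177235  -22.57884157]
```

View pics/rotor.png

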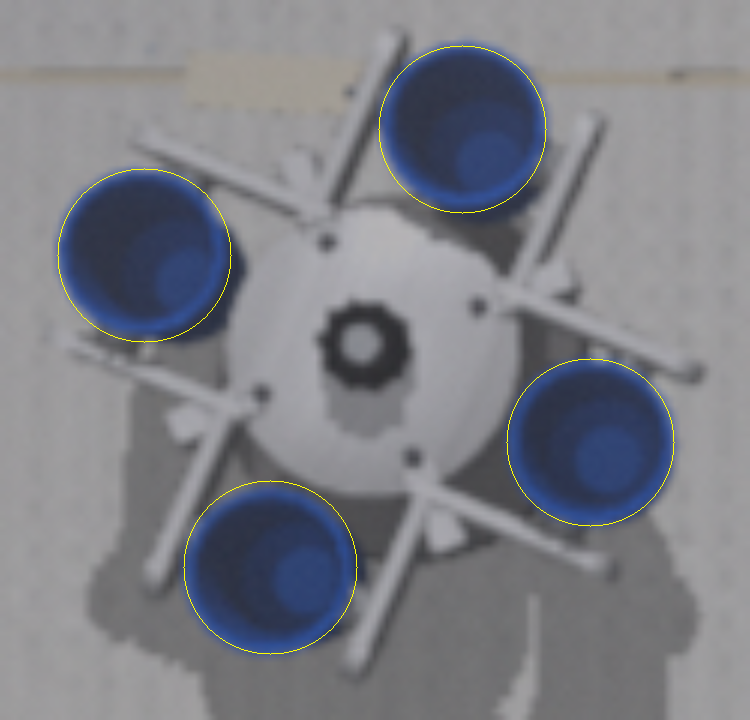

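The circles sit on the mouths. Bucket centres are at px (207,136), (154,157), (175,209) and (228,188), 74 mm from the axis against 75 mm given, spaced 90° apart. Top and scene views agree on the tube positions within 2 mm. Next I turn the jaws to the rack's diagonal and travel there.

>>> play_rows(
  motion=[
    [0, 0, 0.94, 0, 0, 0, 0.4],
    [0, 0, 0.94, 0, 0, 0, 0.4],
    [0, 0, 0.94, 0, 0, 0, 0.4],
    [0, 0, 0.94, 0, 0, 0, 0.4],
    [0, 0, 0.94, 0, 0, 0, 0.4],
    [0, 0, 0.94, 0, 0, 0, 0.4],
    [0, 0, 0.94, 0, 0, 0, 0.4],
    [0, 0, 0.94, 0, 0, 0, 0.4],
    [0, 0, 0, 0, 0, -0.5, 0.4],
  ],
  newtons=40,
)

```text
t: 1.0
position: [0.1696, 0.5999, 0.2436]
ee_rot: [0.002, 0.95, 0.312, -0.001]
contact_force: [-0.3, -0.8, -0.5]
gripper_width: 0.7
```

>>> play_rows(
  motion=[
    [0, 0, 0, -0.128, 0.985, 0, 0.4],
    [0, 0, 0, -0.128, 0.985, 0, 0.4],
    [0, 0, 0, -0.128, 0.985, 0, 0.4],
    [0, 0, 0, -0.128, 0.985, 0, 0.4],
    [0, 0, 0, -0.128, 0.985, 0, 0.4],
    [0, 0, 0, -0.128, 0.985, 0, 0.4],
    [0, 0, 0, -0.128, 0.985, 0, 0.4],
    [0, 0, 0, -0.128, 0.985, 0, 0.4],
    [0, 0, 0, -0.128, 0.985, 0, 0.4],
    [0, 0, 0, -0.128, 0.985, 0, 0.4],
    [0, 0, 0, -0.128, 0.985, 0, 0.4],
    [0, 0, 0, -0.128, 0.985, 0, 0.4],
  ],
)

```text
t: 2.0
position: [0.345, 0.2878, 0.2464]
ee_rot: [-0.0, 0.949, 0.314, 0.0]
contact_force: [0.6, -0.4, -0.3]
gripper_width: 0.7
```

>>> play_rows(
  motion=[
    [0, 0, 0, -0.128, 0.985, 0, 0.4],
    [0, 0, 0, -0.128, 0.985, 0, 0.4],
    [0, 0, 0, -0.128, 0.985, 0, 0.4],
    [0, 0, 0, -0.128, 0.985, 0, 0.4],
    [0, 0, 0, -0.128, 0.985, 0, 0.4],
    [0, 0, 0, -0.128, 0.985, 0, 0.4],
    [0, 0, 0, -0.128, 0.985, 0, 0.4],
    [0, 0, 0, -0.128, 0.985, 0, 0.4],
    [0, 0, 0, -0.128, 0.985, 0, 0.4],
    [0, 0, 0, -0.128, 0.985, 0, 0.4],
    [0, 0, 0, -0.128, 0.985, 0, 0.4],
    [0, 0, 0, 0, 0, 0, 0.4],
  ],
)

```text
t: 3.0
position: [0.5065, -0.0028, 0.2468]
ee_rot: [0.002, 0.95, 0.311, 0.001]
contact_force: [0.5, 0.2, 0.3]
gripper_width: 0.697
```

```bash
cat > to.py <<'E'
import sys
from h import *
from scipy.spatial.transform import Rotation as Ro
s=robot.read_state();q=s["ee_rot"];R=Ro.from_quat([q[1],q[2],q[3],q[0]]).as_matrix();p=np.array(s["position"])
print("t",round(float(s["t"]),2),"p",np.round(p,4),"xang",round(np.degrees(np.arctan2(R[1,0],R[0,0])),2),"tilt",np.round(np.degrees(R[:2,2]),2),"w",round(float(s["gripper_width"]),3),"F",np.round(s["contact_force"],1),"q",np.round(s["q"],2))
# chain of targets x,y,z -> tool units
for a in sys.argv[1:]:
    g=np.array([float(v) for v in a.split(",")]); print(a,"units",np.round(R.T@(g-p)/.03,3)); p=g
E
cat > wr.py <<'E'
from meas import *
from scipy.spatial.transform import Rotation as Ro
s=robot.read_state();q=s["ee_rot"];R=Ro.from_quat([q[1],q[2],q[3],q[0]]).as_matrix();p=np.array(s["position"])
im=optics.get_image("wrist");T=np.array(im["T_tool_cam"]);K=np.array(im["camera_matrix"])
def wc(uv,z):
    d=R@T[:3,:3]@np.linalg.inv(K)@np.array([*uv,1.]);c=p+R@T[:3,3];return c+d*(z-c[2])/d[2]
E
python3 to.py 0.532,-0.050,0.096
python3 - <<'E'
from wr import *
save(im,"w1")
for c in("red","yellow","green"):
    for u,a,b in blobs(im,masks(im["frame"])[c],150): print(c,np.round(u,1),a,b,np.round(wc(u,.126),4))
E
```

```text
t 3.0 p [ 0.5065 -0.0028  0.2468] xang 36.22 tilt [ 0.13 -0.15] w 0.697 F [0.5 0.2 0.3] q [-0.58  0.24  0.59  1.87 -0.15  1.07  0.7 ]
0.532,-0.050,0.096 units [-0.245  1.756  5.032]
red [273.6 264.7] 582 [260 252  28  26] [ 0.5341 -0.0489  0.126 ]
yellow [143.9 265.6] 626 [129 253  30  27] [ 0.4492 -0.112   0.126 ]
green [205.9 200.7] 1367 [185 180  43  42] [ 0.4603 -0.0361  0.126 ]
green [152. 259.] 340 [126 246  42  37] [ 0.4515 -0.103   0.126 ]
green [274.6 254.5] 186 [255 246  38  28] [ 0.5295 -0.0411  0.126 ]
green [ 98.1 310.7] 332 [ 73 303  42  21] [ 0.4388 -0.1713  0.126 ]
green [217.4 320.4] 752 [202 302  31  35] [ 0.5257 -0.1194  0.126 ]
```

View pics/w1.png

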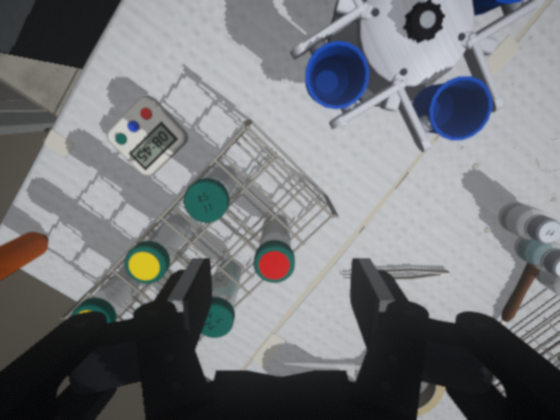

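The wrist view shows the red cap at (274,265), which casts to (0.534,-0.049). The top view gave (0.5325,-0.0506), so they agree. Descend on it.

>>> play_rows(
  motion=[
    [0, 0, 0, -0.11, 0.89, 0, 0.4],
    [0, 0, 0, -0.11, 0.89, 0, 0.4],
    [0, 0, 0, 0, 0, 0, 0.4],
    [0, 0, 0, 0, 0, 1, 0.4],
    [0, 0, 0, 0, 0, 1, 0.4],
    [0, 0, 0, 0, 0, 1, 0.4],
    [0, 0, 0, 0, 0, 0.8, 0.4],
    [0, 0, 0, 0, 0, 0.6, 0.4],
    [0, 0, 0, 0, 0, 0.6, 0.4],
    [0, 0, 0, 0, 0, 0, 0.4],
    [0, 0, 0, 0, 0, 0, 0.4],
  ],
)

```text
t: 3.97
position: [0.5302, -0.0428, 0.0959]
ee_rot: [-0.0, 0.949, 0.314, -0.001]
contact_force: [0.5, -0.6, 0.9]
gripper_width: 0.701
```

```bash
python3 to.py 0.533,-0.050,0.096
```

```text
t 3.97 p [ 0.5302 -0.0428  0.0959] xang 36.63 tilt [-0.12  0.02] w 0.701 F [ 0.5 -0.6  0.9] q [-0.39  0.48  0.51  1.98 -0.33  0.77  0.95]
0.533,-0.050,0.096 units [-0.067  0.248 -0.002]
```

>>> play_rows(
  motion=[
    [0, 0, 0, -0.07, 0.25, 0, 0.4],
    [0, 0, 0, 0, 0, 0, -0.6],
    [0, 0, 0, 0, 0, 0, -0.6],
    [0, 0, 0, 0, 0, 0, -0.6],
    [0, 0, 0, 0, 0, 0, -0.6],
    [0, 0, 0, 0, 0, 0, -0.6],
    [0, 0, 0, 0, 0, 0, -0.6],
  ],
)

```text
t: 4.55
position: [0.5345, -0.0513, 0.0974]
ee_rot: [0.0, 0.949, 0.314, 0.001]
contact_force: [-1.3, -1.3, 7.7]
gripper_width: 0.382
```

```bash
python3 to.py
```

```text
t 4.55 p [ 0.5345 -0.0513  0.0974] xang 36.58 tilt [0.1 0. ] w 0.382 F [-1.3 -1.3  7.7] q [-0.38  0.48  0.51  1.97 -0.33  0.77  0.97]
```

>>> play_rows(
  motion=[
    [0, 0, 0, 0, 0, -0.4, -0.6],
    [0, 0, 0, 0, 0, -0.8, -0.6],
    [0, 0, 0, 0, 0, -0.9, -0.6],
    [0, 0, 0, 0, 0, -0.9, -0.6],
    [0, 0, 0, 0, 0, -0.9, -0.6],
    [0, 0, 0, 0, 0, -0.8, -0.6],
    [0, 0, 0, 0, 0, -0.4, -0.6],
    [0, 0, 0, 0, 0, 0, -0.6],
  ],
)

```text
t: 5.22
position: [0.5353, -0.0512, 0.2525]
ee_rot: [0.0, 0.949, 0.314, 0.003]
contact_force: [0.9, -1.5, -1.2]
gripper_width: 0.383
```

```bash
python3 to.py .5835,.1388,.25
python3 - <<'E'
from meas import *
save(optics.get_image("scene"),"s2")
E
```

```text
t 5.22 p [ 0.5353 -0.0512  0.2525] xang 36.59 tilt [0.31 0.05] w 0.383 F [ 0.9 -1.5 -1.2] q [-0.47  0.29  0.61  1.8  -0.19  1.1   0.84]
.5835,.1388,.25 units [ 5.065 -4.128  0.098]
```

View pics/s2.png

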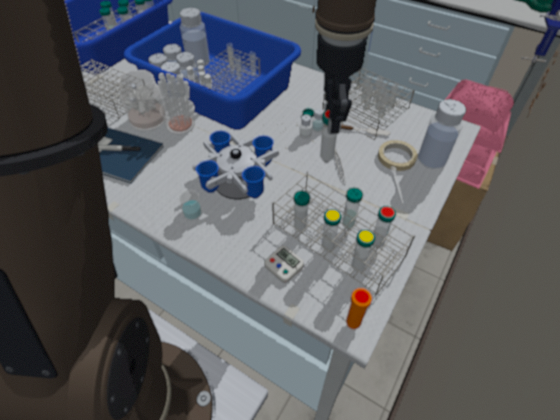

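The tube hangs upright in the jaws, at about (328,135). On to the far bucket A.

>>> play_rows(
  motion=[
    [0, 0, 0, 0.4, -0.33, 0, -0.6],
    [0, 0, 0, 0.7, -0.57, 0, -0.6],
    [0, 0, 0, 0.8, -0.65, 0, -0.6],
    [0, 0, 0, 0.8, -0.65, 0, -0.6],
    [0, 0, 0, 0.8, -0.65, 0, -0.6],
    [0, 0, 0, 0.75, -0.61, 0, -0.6],
    [0, 0, 0, 0.5, -0.41, 0, -0.6],
    [0, 0, 0, 0.3, -0.24, 0, -0.6],
    [0, 0, 0, 0, 0, 0, -0.6],
    [0, 0, 0, 0, 0, 0, -0.6],
  ],
)

```text
t: 6.1
position: [0.5814, 0.1374, 0.2484]
ee_rot: [0.0, 0.949, 0.314, -0.001]
contact_force: [1.0, -1.2, -0.7]
gripper_width: 0.381
```

```bash
python3 to.py .5835,.1388,.18
python3 - <<'E'
from wr import *
f=im["frame"].copy();save(im,"w3")
h,s_,v=cv2.split(cv2.cvtColor(f,cv2.COLOR_RGB2HSV))
m=((h>105)&(h<128)&(s_>90)).astype(np.uint8)
m=cv2.morphologyEx(m,cv2.MORPH_CLOSE,np.ones((5,5)))
for c in cv2.findContours(m,cv2.RETR_EXTERNAL,cv2.CHAIN_APPROX_NONE)[0]:
    if 800<cv2.contourArea(c)<12000: print(cv2.boundingRect(c),[np.round(wc(x,.088)[:2],3) for x in cv2.convexHull(c)[:1,0]])
E
```

```text
t 6.1 p [0.5814 0.1374 0.2484] xang 36.59 tilt [-0.08 -0.07] w 0.381 F [ 1.  -1.2 -0.7] q [-0.7   0.4   0.54  1.65 -0.22  1.15  0.53]
.5835,.1388,.18 units [0.087 0.004 2.279]
(258, 159, 58, 54) [array([0.57 , 0.164])]
(138, 131, 67, 60) [array([0.475, 0.122])]
(287, 31, 65, 69) [array([0.531, 0.259])]
(156, 0, 71, 68) [array([0.448, 0.224])]
```

View pics/w3.png

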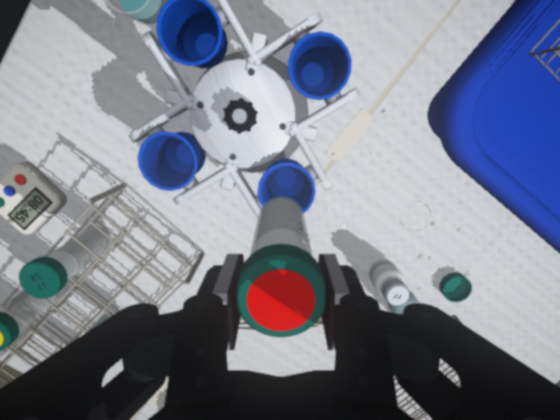

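The tube is held upright, with bucket A's mouth right below it at (287,188). I'll lower it in.

>>> play_rows(
  motion=[
    [0, 0, 0, 0.08, 0, 0.5, -0.6],
    [0, 0, 0, 0, 0, 0.7, -0.6],
    [0, 0, 0, 0, 0, 0.7, -0.6],
    [0, 0, 0, 0, 0, 0.6, -0.6],
    [0, 0, 0, 0, 0, 0.6, -0.6],
    [0, 0, 0, 0, 0, 0.5, -0.6],
    [0, 0, 0, 0, 0, 0.4, -0.6],
    [0, 0, 0, 0, 0, 0.3, -0.6],
    [0, 0, 0, 0, 0, 0.2, -0.6],
    [0, 0, 0, 0, 0, 0, -0.6],
  ],
)

```text
t: 6.98
position: [0.5835, 0.1389, 0.1135]
ee_rot: [0.0, 0.95, 0.314, -0.001]
contact_force: [-0.2, 0.5, 0.0]
gripper_width: 0.381
```

```bash
python3 to.py .5835,.1388,.1104
```

```text
t 6.98 p [0.5835 0.1389 0.1135] xang 36.54 tilt [-0.06 -0.03] w 0.381 F [-0.2  0.5  0. ] q [-0.65  0.54  0.48  1.8  -0.32  0.88  0.61]
.5835,.1388,.1104 units [-0.002  0.004  0.104]
```

>>> play_rows(
  motion=[
    [0, 0, 0, 0, 0, 0.08, -0.6],
    [0, 0, 0, 0, 0, 0, 0],
    [0, 0, 0, 0, 0, 0, 0.4],
    [0, 0, 0, 0, 0, 0, 0.4],
    [0, 0, 0, 0, 0, 0, 0.4],
    [0, 0, 0, 0, 0, -0.5, 0.4],
    [0, 0, 0, 0, 0, -0.9, 0.4],
    [0, 0, 0, 0, 0, -1, 0.4],
    [0, 0, 0, 0, 0, -1, 0.4],
    [0, 0, 0, 0, 0, -0.8, 0.4],
    [0, 0, 0, 0, 0, -0.4, 0.4],
  ],
)

```text
t: 7.9
position: [0.5852, 0.1397, 0.2537]
ee_rot: [-0.0, 0.949, 0.314, 0.002]
contact_force: [0.5, -0.4, 0.1]
gripper_width: 0.704
```

>>> play_rows(
  motion=[
    [0, 0, 0, -0.4, 0.35, 0, 0.4],
    [0, 0, 0, -0.75, 0.66, 0, 0.4],
    [0, 0, 0, -0.85, 0.75, 0, 0.4],
    [0, 0, 0, -0.85, 0.75, 0, 0.4],
    [0, 0, 0, -0.85, 0.75, 0, 0.4],
    [0, 0, 0, -0.85, 0.75, 0, 0.4],
    [0, 0, 0, -0.85, 0.75, 0, 0.4],
    [0, 0, 0, -0.85, 0.75, 0, 0.4],
    [0, 0, 0, -0.85, 0.75, 0, 0.4],
    [0, 0, 0, -0.75, 0.66, 0, 0.4],
    [0, 0, 0, -0.5, 0.44, 0, 0.4],
    [0, 0, 0, -0.28, 0.24, 0, 0.4],
  ],
)

```text
t: 8.9
position: [0.51, -0.2014, 0.2498]
ee_rot: [0.0, 0.95, 0.312, -0.0]
contact_force: [0.3, 0.9, 0.2]
gripper_width: 0.699
```

>>> play_rows(
  motion=[
    [0, 0, 0, 0, 0, 0, 0.4],
    [0, 0, 0, 0, 0, 0, 0.4],
  ],
)

```text
t: 9.07
position: [0.5117, -0.1972, 0.2496]
ee_rot: [-0.0, 0.95, 0.314, -0.0]
contact_force: [-0.1, 0.1, 0.0]
gripper_width: 0.7
```

```bash
python3 to.py 0.511,-0.198,0.097
python3 - <<'E'
from wr import *
from meas import *
for n in ("top","scene"):
  i=optics.get_image(n); save(i,n+"3")
  for c in("red","yellow"):
    for u,a,b in blobs(i,masks(i["frame"])[c],25): print(n,c,a,np.round(cast(i,u,.139 if cast(i,u,.139)[1]>0 else .126)[:2],4))
for c in("red","yellow"):
    for u,a,b in blobs(im,masks(im["frame"])[c],150): print(c,np.round(u,1),a,b,np.round(wc(u,.126),4))
E
```

```text
t 9.07 p [ 0.5117 -0.1972  0.2496] xang 36.56 tilt [-0.02  0.04] w 0.7 F [-0.1  0.1  0. ] q [-0.22  0.33  0.65  1.77 -0.22  1.12  1.14]
0.511,-0.198,0.097 units [-0.036  0.01   5.086]
top red 112 [0.5818 0.1401]
top red 120 [ 0.5106 -0.1989]
top red 138 [ 0.327  -0.2293]
top yellow 133 [ 0.4473 -0.1136]
top yellow 139 [ 0.4364 -0.188 ]
scene red 40 [0.5816 0.1412]
scene red 78 [ 0.5099 -0.197 ]
scene red 110 [ 0.3224 -0.2301]
scene yellow 96 [ 0.4468 -0.1124]
scene yellow 111 [ 0.4361 -0.1865]
red [53.5 89.6] 893 [37 73 34 34] [ 0.3326 -0.2275  0.126 ]
red [280.3 201.7] 675 [266 188  30  29] [ 0.5125 -0.1975  0.126 ]
yellow [280.3  54.9] 1012 [264  37  34  37] [ 0.4494 -0.1123  0.126 ]
yellow [208.6 132.4] 836 [193 116  32  33] [ 0.4384 -0.1864  0.126 ]
```

View pics/scene3.png

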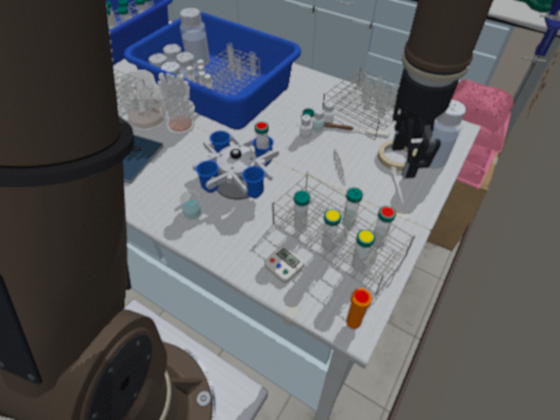

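Red 1 is home at (261,128): top and scene rays agree on it at z=0.139. I pick up red 2 next.

>>> play_rows(
  motion=[
    [0, 0, 0, 0, 0, 0.7, 0.4],
    [0, 0, 0, 0, 0, 1, 0.4],
    [0, 0, 0, 0, 0, 1, 0.4],
    [0, 0, 0, 0, 0, 1, 0.4],
    [0, 0, 0, 0, 0, 0.8, 0.4],
    [0, 0, 0, 0, 0, 0.58, 0.4],
    [0, 0, 0, 0, 0, 0, 0.4],
    [0, 0, 0, 0, 0, 0, -0.6],
    [0, 0, 0, 0, 0, 0, -0.6],
    [0, 0, 0, 0, 0, 0, -0.6],
    [0, 0, 0, 0, 0, 0, -0.6],
    [0, 0, 0, 0, 0, 0, -0.6],
  ],
)

```text
t: 10.22
position: [0.5129, -0.1977, 0.0987]
ee_rot: [0.0, 0.949, 0.314, 0.001]
contact_force: [0.9, 0.7, 3.6]
gripper_width: 0.382
```

>>> play_rows(
  motion=[
    [0, 0, 0, 0, 0, 0, -0.6],
  ],
)

```text
t: 10.3
position: [0.513, -0.1978, 0.0986]
ee_rot: [0.001, 0.949, 0.314, 0.001]
contact_force: [1.0, 0.2, 6.3]
gripper_width: 0.384
```

>>> play_rows(
  motion=[
    [0, 0, 0, 0, 0, -0.4, -0.6],
    [0, 0, 0, 0, 0, -0.8, -0.6],
    [0, 0, 0, 0, 0, -0.9, -0.6],
    [0, 0, 0, 0, 0, -0.9, -0.6],
    [0, 0, 0, 0, 0, -0.9, -0.6],
    [0, 0, 0, 0, 0, -0.8, -0.6],
    [0, 0, 0, 0, 0, -0.4, -0.6],
    [0, 0, 0, 0, 0, 0, -0.6],
  ],
)

```text
t: 10.97
position: [0.5129, -0.1987, 0.2541]
ee_rot: [0.001, 0.95, 0.314, 0.002]
contact_force: [0.0, -0.4, -0.7]
gripper_width: 0.385
```

```bash
python3 to.py .4451,.1966,.25
```

```text
t 10.97 p [ 0.5129 -0.1987  0.2541] xang 36.56 tilt [ 0.28 -0.06] w 0.385 F [ 0.  -0.4 -0.7] q [-0.22  0.32  0.66  1.77 -0.22  1.12  1.14]
.4451,.1966,.25 units [  6.033 -11.931   0.113]
```

>>> play_rows(
  motion=[
    [0, 0, 0, 0.25, -0.5, 0, -0.6],
    [0, 0, 0, 0.4, -0.8, 0, -0.6],
    [0, 0, 0, 0.47, -0.93, 0, -0.6],
    [0, 0, 0, 0.47, -0.93, 0, -0.6],
    [0, 0, 0, 0.47, -0.93, 0, -0.6],
    [0, 0, 0, 0.47, -0.93, 0, -0.6],
    [0, 0, 0, 0.47, -0.93, 0, -0.6],
    [0, 0, 0, 0.47, -0.93, 0, -0.6],
    [0, 0, 0, 0.47, -0.93, 0, -0.6],
    [0, 0, 0, 0.47, -0.93, 0, -0.6],
    [0, 0, 0, 0.47, -0.93, 0, -0.6],
    [0, 0, 0, 0.47, -0.93, 0, -0.6],
  ],
)

```text
t: 11.97
position: [0.45, 0.1543, 0.2501]
ee_rot: [0.0, 0.949, 0.314, -0.001]
contact_force: [-0.1, -0.1, -0.6]
gripper_width: 0.384
```

>>> play_rows(
  motion=[
    [0, 0, 0, 0.38, -0.75, 0, -0.6],
    [0, 0, 0, 0.2, -0.4, 0, -0.6],
    [0, 0, 0, 0.09, -0.18, 0, -0.6],
    [0, 0, 0, 0, 0, 0, -0.6],
    [0, 0, 0, 0, 0, 0, -0.6],
  ],
)

```text
t: 12.38
position: [0.4435, 0.1962, 0.2502]
ee_rot: [0.0, 0.95, 0.314, -0.0]
contact_force: [0.1, -0.2, -0.6]
gripper_width: 0.383
```

```bash
python3 to.py .4451,.1966,.114
python3 - <<'E'
from wr import *
save(im,"w4")
i=optics.get_image("top")
for u,a,b in blobs(im,masks(im["frame"])["red"],150): print(np.round(u,1),a,np.round(wc(u,p[2]+.029),4))
E
```

```text
t 12.38 p [0.4435 0.1962 0.2502] xang 36.55 tilt [-0.03 -0.06] w 0.383 F [ 0.1 -0.2 -0.6] q [-0.9   0.19  0.45  1.9  -0.09  1.07  0.22]
.4451,.1966,.114 units [0.057 0.019 4.539]
[280.6 303.1] 3093 [0.4434 0.1977 0.2792]
```

View pics/w4.png

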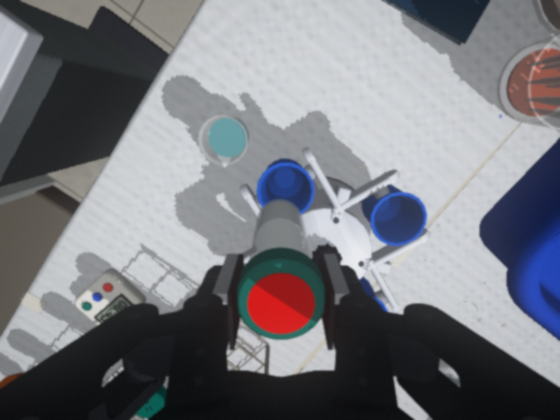

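Same geometry as for bucket A: mouth at (286,187), tube upright. Lower, check, release.

>>> play_rows(
  motion=[
    [0, 0, 0, 0.06, 0.02, 0.5, -0.6],
    [0, 0, 0, 0, 0, 0.7, -0.6],
    [0, 0, 0, 0, 0, 0.7, -0.6],
    [0, 0, 0, 0, 0, 0.6, -0.6],
    [0, 0, 0, 0, 0, 0.6, -0.6],
    [0, 0, 0, 0, 0, 0.5, -0.6],
    [0, 0, 0, 0, 0, 0.4, -0.6],
    [0, 0, 0, 0, 0, 0.3, -0.6],
    [0, 0, 0, 0, 0, 0.24, -0.6],
    [0, 0, 0, 0, 0, 0, -0.6],
  ],
)

```text
t: 13.32
position: [0.4453, 0.1971, 0.1135]
ee_rot: [0.0, 0.95, 0.313, -0.0]
contact_force: [0.8, -0.6, -0.3]
gripper_width: 0.381
```

>>> play_rows(
  motion=[
    [0, 0, 0, 0, 0, 0.04, -0.6],
    [0, 0, 0, 0, 0, 0, 0],
    [0, 0, 0, 0, 0, 0, 0.4],
    [0, 0, 0, 0, 0, 0, 0.4],
    [0, 0, 0, 0, 0, 0, 0.4],
    [0, 0, 0, 0, 0, -0.5, 0.4],
    [0, 0, 0, 0, 0, -0.9, 0.4],
    [0, 0, 0, 0, 0, -1, 0.4],
    [0, 0, 0, 0, 0, -1, 0.4],
    [0, 0, 0, 0, 0, -0.8, 0.4],
    [0, 0, 0, 0, 0, -0.4, 0.4],
  ],
)

```text
t: 14.23
position: [0.4465, 0.1983, 0.2545]
ee_rot: [-0.001, 0.949, 0.314, 0.002]
contact_force: [0.5, 1.0, -0.3]
gripper_width: 0.699
```

```bash
python3 to.py .437,-.187,.25
```

```text
t 14.23 p [0.4465 0.1983 0.2545] xang 36.58 tilt [0.21 0.15] w 0.699 F [ 0.5  1.  -0.3] q [-0.91  0.19  0.45  1.89 -0.09  1.08  0.22]
.437,-.187,.25 units [-7.91  10.125  0.114]
```

>>> play_rows(
  motion=[
    [0, 0, 0, -0.31, 0.4, 0, 0.4],
    [0, 0, 0, -0.55, 0.7, 0, 0.4],
    [0, 0, 0, -0.7, 0.9, 0, 0.4],
    [0, 0, 0, -0.7, 0.9, 0, 0.4],
    [0, 0, 0, -0.7, 0.9, 0, 0.4],
    [0, 0, 0, -0.7, 0.9, 0, 0.4],
    [0, 0, 0, -0.7, 0.9, 0, 0.4],
    [0, 0, 0, -0.7, 0.9, 0, 0.4],
    [0, 0, 0, -0.7, 0.9, 0, 0.4],
    [0, 0, 0, -0.7, 0.9, 0, 0.4],
    [0, 0, 0, -0.7, 0.9, 0, 0.4],
    [0, 0, 0, -0.47, 0.6, 0, 0.4],
  ],
)

```text
t: 15.23
position: [0.4352, -0.1784, 0.2508]
ee_rot: [0.0, 0.95, 0.313, -0.0]
contact_force: [1.6, -0.1, -0.8]
gripper_width: 0.699
```

>>> play_rows(
  motion=[
    [0, 0, 0, -0.28, 0.32, 0, 0.4],
    [0, 0, 0, 0, 0, 0, 0.4],
    [0, 0, 0, 0, 0, 0, 0.4],
    [0, 0, 0, 0, 0, 0, 0.4],
  ],
)

```text
t: 15.57
position: [0.4354, -0.1865, 0.2506]
ee_rot: [-0.0, 0.949, 0.314, -0.0]
contact_force: [0.3, 0.1, -0.2]
gripper_width: 0.7
```

```bash
python3 to.py 0.437,-0.187,0.097
python3 - <<'E'
from wr import *
from meas import *
for n in ("top","scene"):
  i=optics.get_image(n); save(i,n+"5")
  for c in("red","yellow"):
    for u,a,b in blobs(i,masks(i["frame"])[c],25): print(n,c,a,np.round(cast(i,u,.139 if cast(i,u,.139)[1]>0 else .126)[:2],4))
for c in("red","yellow"):
    for u,a,b in blobs(im,masks(im["frame"])[c],150): print(c,np.round(u,1),a,b,np.round(wc(u,.126),4))
E
```

```text
t 15.57 p [ 0.4354 -0.1865  0.2506] xang 36.62 tilt [-0.05  0.04] w 0.7 F [ 0.3  0.1 -0.2] q [-0.33  0.18  0.74  1.94 -0.14  1.07  1.11]
0.437,-0.187,0.097 units [0.035 0.051 5.121]
top red 109 [0.58   0.1326]
top red 122 [0.4561 0.1983]
top red 135 [ 0.327  -0.2296]
top yellow 133 [ 0.4473 -0.1136]
top yellow 140 [ 0.4364 -0.1881]
scene red 45 [0.5789 0.1338]
scene red 43 [0.4554 0.1985]
scene red 108 [ 0.3222 -0.2303]
scene yellow 96 [ 0.4469 -0.1124]
scene yellow 111 [ 0.4361 -0.1865]
red [136.7 162.7] 746 [122 148  31  30] [ 0.3303 -0.2274  0.126 ]
yellow [354.2 134. ] 820 [339 118  32  33] [ 0.4493 -0.1125  0.126 ]
yellow [282.7 202.9] 689 [268 189  30  29] [ 0.4383 -0.1867  0.126 ]
```

View pics/top5.png

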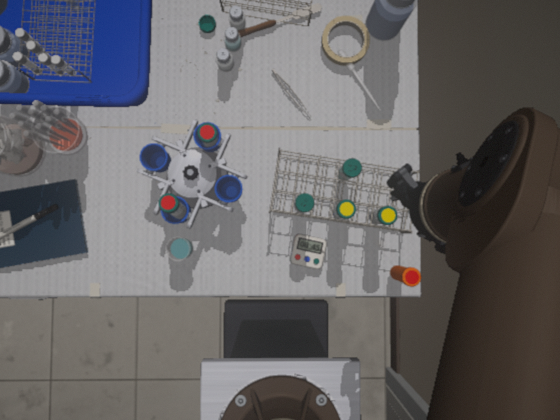

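Both reds stand in opposite buckets, at (207,132) and (168,203). Red 2's cap leans about 11 mm and red 1 has shifted about 7 mm, so the rotor may have turned a little. I'll re-measure the empty mouths and carry on with the yellow grasp.

```bash
cat > rot.py <<'E'
from meas import *
im=optics.get_image("top");f=im["frame"]
h,s,v=cv2.split(cv2.cvtColor(f,cv2.COLOR_RGB2HSV))
m=((h>105)&(h<128)&(s>90)).astype(np.uint8);m[:,:135]=0;m[:115]=0;m[:,255:]=0
m=cv2.morphologyEx(m,cv2.MORPH_CLOSE,np.ones((3,3)))
ax=np.array([.5143,.1677])
for c in cv2.findContours(m,cv2.RETR_EXTERNAL,cv2.CHAIN_APPROX_NONE)[0]:
    if cv2.contourArea(c)<80: continue
    (x,y),r=cv2.minEnclosingCircle(cv2.convexHull(c));w=cast(im,(x,y),.088)[:2];d=w-ax
    print((round(x,1),round(y,1)),round(r,1),np.round(w,4),"R",round(np.linalg.norm(d),4),"ang",round(np.degrees(np.arctan2(d[1],d[0])),1))
for c in("red","yellow"):
    for u,a,b in blobs(im,masks(f)[c],25): print(c,np.round(u,1),np.round(cast(im,u,.139)[:2],4))
E
python3 rot.py
python3 - <<'E'
import cv2
a=cv2.imread("pics/top5.png")[115:235,130:255];b=cv2.imread("pics/scene5.png")[105:215,180:300]
cv2.imwrite("pics/c5.png",cv2.hconcat([cv2.resize(a,(400,400)),cv2.resize(b,(400,400))]))
E
```

```text
(174.9, 210.1) 14.4 [0.4449 0.1956] R 0.0748 ang 158.1
(228.1, 188.2) 14.2 [0.4858 0.0988] R 0.0745 ang -112.5
(153.7, 156.7) 14.4 [0.5432 0.236 ] R 0.0741 ang 67.1
(206.5, 135.9) 14.0 [0.5827 0.1395] R 0.074 ang -22.4
red [206.7 131.9] [0.5796 0.1326]
red [167.7 202.4] [0.4559 0.1983]
red [411.7 276.9] [ 0.3282 -0.2257]
yellow [346.2 208.6] [ 0.4467 -0.1115]
yellow [387.9 215. ] [ 0.4359 -0.1849]
```

View pics/c5.png

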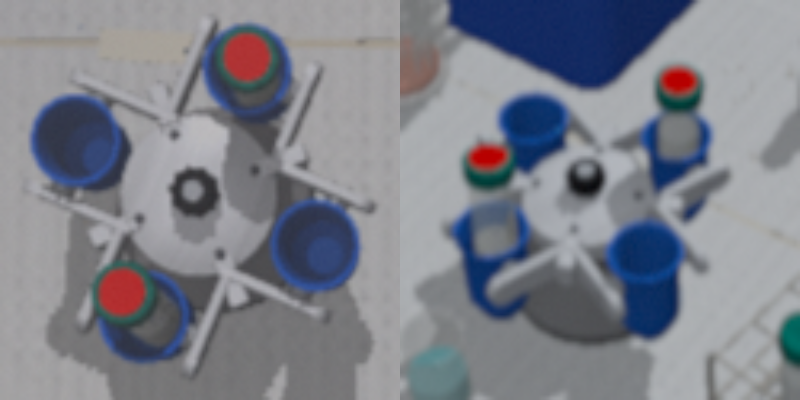

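>>> play_rows(
  motion=[
    [0, 0, 0, 0.04, 0.03, 0.7, 0.4],
    [0, 0, 0, 0, 0, 1, 0.4],
    [0, 0, 0, 0, 0, 1, 0.4],
    [0, 0, 0, 0, 0, 1, 0.4],
    [0, 0, 0, 0, 0, 0.8, 0.4],
    [0, 0, 0, 0, 0, 0.6, 0.4],
    [0, 0, 0, 0, 0, 0, 0.4],
    [0, 0, 0, 0, 0, 0, -0.6],
    [0, 0, 0, 0, 0, 0, -0.6],
    [0, 0, 0, 0, 0, 0, -0.6],
    [0, 0, 0, 0, 0, 0, -0.6],
    [0, 0, 0, 0, 0, 0, -0.6],
  ],
)

```text
t: 16.77
position: [0.4382, -0.1875, 0.0992]
ee_rot: [0.0, 0.949, 0.314, 0.001]
contact_force: [-0.3, -0.1, 5.5]
gripper_width: 0.381
```

>>> play_rows(
  motion=[
    [0, 0, 0, 0, 0, 0, -0.6],
  ],
)

```text
t: 16.85
position: [0.4383, -0.1876, 0.0992]
ee_rot: [0.001, 0.949, 0.314, 0.001]
contact_force: [-0.8, 0.5, 6.9]
gripper_width: 0.38
```

The rotor has not turned (mouths still at −22°/67°/158°/−112°). The reds merely lean in their loose bores, under 0.12 rad, and are fully down. Now lift yellow.

>>> play_rows(
  motion=[
    [0, 0, 0, 0, 0, -0.4, -0.6],
    [0, 0, 0, 0, 0, -0.8, -0.6],
    [0, 0, 0, 0, 0, -0.9, -0.6],
    [0, 0, 0, 0, 0, -0.9, -0.6],
    [0, 0, 0, 0, 0, -0.9, -0.6],
    [0, 0, 0, 0, 0, -0.9, -0.6],
    [0, 0, 0, 0, 0, -0.6, -0.6],
    [0, 0, 0, 0, 0, 0, -0.6],
  ],
)

```text
t: 17.52
position: [0.439, -0.1882, 0.2638]
ee_rot: [0.001, 0.949, 0.314, 0.003]
contact_force: [0.6, 0.1, -0.9]
gripper_width: 0.386
```

```bash
python3 to.py .5432,.2369,.262
```

```text
t 17.52 p [ 0.439  -0.1882  0.2638] xang 36.59 tilt [ 0.37 -0.03] w 0.386 F [ 0.6  0.1 -0.9] q [-0.35  0.17  0.76  1.92 -0.14  1.09  1.11]
.5432,.2369,.262 units [11.233 -9.307  0.077]
```

>>> play_rows(
  motion=[
    [0, 0, 0, 0.5, -0.41, 0, -0.6],
    [0, 0, 0, 0.8, -0.66, 0, -0.6],
    [0, 0, 0, 0.9, -0.75, 0, -0.6],
    [0, 0, 0, 0.9, -0.75, 0, -0.6],
    [0, 0, 0, 0.9, -0.75, 0, -0.6],
    [0, 0, 0, 0.9, -0.75, 0, -0.6],
    [0, 0, 0, 0.9, -0.75, 0, -0.6],
    [0, 0, 0, 0.9, -0.75, 0, -0.6],
    [0, 0, 0, 0.9, -0.75, 0, -0.6],
    [0, 0, 0, 0.9, -0.75, 0, -0.6],
    [0, 0, 0, 0.9, -0.75, 0, -0.6],
    [0, 0, 0, 0.9, -0.75, 0, -0.6],
  ],
)

```text
t: 18.52
position: [0.5318, 0.2051, 0.2594]
ee_rot: [-0.0, 0.949, 0.314, -0.0]
contact_force: [1.0, -0.1, -0.1]
gripper_width: 0.384
```

>>> play_rows(
  motion=[
    [0, 0, 0, 0.55, -0.43, 0, -0.6],
    [0, 0, 0, 0.25, -0.2, 0, -0.6],
    [0, 0, 0, 0.13, -0.1, 0, -0.6],
    [0, 0, 0, 0, 0, 0, -0.6],
    [0, 0, 0, 0, 0, 0, -0.6],
  ],
)

```text
t: 18.93
position: [0.5414, 0.2357, 0.2599]
ee_rot: [0.0, 0.95, 0.313, -0.0]
contact_force: [0.1, -0.9, -0.3]
gripper_width: 0.386
```

```bash
python3 to.py .5432,.2369,.114
python3 - <<'E'
from wr import *
save(im,"w6")
for u,a,b in blobs(im,masks(im["frame"])["yellow"],150): print(np.round(u,1),a,np.round(wc(u,p[2]+.029),4))
E
```

```text
t 18.93 p [0.5414 0.2357 0.2599] xang 36.49 tilt [-0.02 -0.05] w 0.386 F [ 0.1 -0.9 -0.3] q [-0.89  0.38  0.54  1.65 -0.21  1.17  0.34]
.5432,.2369,.114 units [7.400e-02 1.000e-03 4.865e+00]
[273.4 310.6] 1660 [0.5411 0.2332 0.2889]
```

View pics/w6.png

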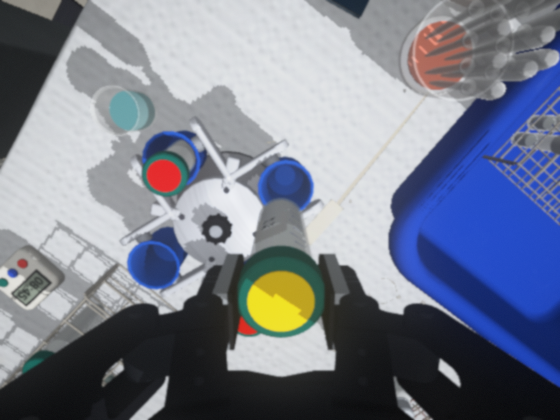

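Yellow is upright above bucket B's mouth at (286,187), same alignment as before. Lower and release.

>>> play_rows(
  motion=[
    [0, 0, 0, 0.07, 0, 0.6, -0.6],
    [0, 0, 0, 0, 0, 0.8, -0.6],
    [0, 0, 0, 0, 0, 0.8, -0.6],
    [0, 0, 0, 0, 0, 0.6, -0.6],
    [0, 0, 0, 0, 0, 0.6, -0.6],
    [0, 0, 0, 0, 0, 0.5, -0.6],
    [0, 0, 0, 0, 0, 0.4, -0.6],
    [0, 0, 0, 0, 0, 0.3, -0.6],
    [0, 0, 0, 0, 0, 0.24, -0.6],
    [0, 0, 0, 0, 0, 0, -0.6],
  ],
)

```text
t: 19.82
position: [0.5428, 0.2382, 0.114]
ee_rot: [0.0, 0.95, 0.314, -0.001]
contact_force: [-0.3, 0.3, -0.5]
gripper_width: 0.385
```

>>> play_rows(
  motion=[
    [0, 0, 0, 0, 0, 0.04, -0.6],
    [0, 0, 0, 0, 0, 0, 0],
    [0, 0, 0, 0, 0, 0, 0.4],
    [0, 0, 0, 0, 0, 0, 0.4],
    [0, 0, 0, 0, 0, 0, 0.4],
    [0, 0, 0, 0, 0, -0.5, 0.4],
    [0, 0, 0, 0, 0, -0.9, 0.4],
    [0, 0, 0, 0, 0, -1, 0.4],
    [0, 0, 0, 0, 0, -1, 0.4],
    [0, 0, 0, 0, 0, -0.8, 0.4],
    [0, 0, 0, 0, 0, -0.4, 0.4],
  ],
)

```text
t: 20.73
position: [0.5445, 0.2391, 0.2555]
ee_rot: [-0.0, 0.949, 0.314, 0.002]
contact_force: [1.5, -0.5, 0.5]
gripper_width: 0.701
```

```bash
python3 to.py .448,-.1125,.25
```

```text
t 20.73 p [0.5445 0.2391 0.2555] xang 36.58 tilt [0.23 0.14] w 0.701 F [ 1.5 -0.5  0.5] q [-0.89  0.39  0.54  1.65 -0.21  1.16  0.35]
.448,-.1125,.25 units [-9.567  7.494  0.141]
```

>>> play_rows(
  motion=[
    [0, 0, 0, -0.45, 0.35, 0, 0.4],
    [0, 0, 0, -0.75, 0.59, 0, 0.4],
    [0, 0, 0, -0.9, 0.7, 0, 0.4],
    [0, 0, 0, -0.9, 0.7, 0, 0.4],
    [0, 0, 0, -0.9, 0.7, 0, 0.4],
    [0, 0, 0, -0.9, 0.7, 0, 0.4],
    [0, 0, 0, -0.9, 0.7, 0, 0.4],
    [0, 0, 0, -0.9, 0.7, 0, 0.4],
    [0, 0, 0, -0.9, 0.7, 0, 0.4],
    [0, 0, 0, -0.9, 0.7, 0, 0.4],
    [0, 0, 0, -0.7, 0.55, 0, 0.4],
    [0, 0, 0, -0.3, 0.24, 0, 0.4],
  ],
)

```text
t: 21.73
position: [0.4464, -0.1099, 0.2523]
ee_rot: [0.0, 0.95, 0.312, 0.0]
contact_force: [0.9, 0.3, 0.9]
gripper_width: 0.702
```

>>> play_rows(
  motion=[
    [0, 0, 0, -0.17, 0.16, 0.14, 0.4],
    [0, 0, 0, 0, 0, 0, 0.4],
    [0, 0, 0, 0, 0, 0, 0.4],
    [0, 0, 0, 0, 0, 0, 0.4],
  ],
)

```text
t: 22.07
position: [0.447, -0.1115, 0.2474]
ee_rot: [-0.0, 0.949, 0.315, -0.0]
contact_force: [-0.5, -0.9, -0.1]
gripper_width: 0.697
```

```bash
python3 to.py 0.448,-0.1125,0.097
python3 - <<'E'
from wr import *
for c in("red","yellow"):
    for u,a,b in blobs(im,masks(im["frame"])[c],150): print(c,np.round(u,1),a,b,np.round(wc(u,.126),4))
E
python3 rot.py
```

```text
t 22.07 p [ 0.447  -0.1115  0.2474] xang 36.69 tilt [-0.02  0.01] w 0.697 F [-0.5 -0.9 -0.1] q [-0.48  0.16  0.71  1.97 -0.12  1.05  0.92]
0.448,-0.1125,0.097 units [0.008 0.049 5.012]
red [ 75.9 228.3] 658 [ 61 215  30  28] [ 0.3306 -0.2254  0.126 ]
yellow [281.5 204.3] 715 [267 190  30  30] [ 0.4494 -0.1124  0.126 ]
(174.9, 210.1) 14.4 [0.4449 0.1956] R 0.0748 ang 158.1
(228.1, 188.2) 14.2 [0.4858 0.0988] R 0.0745 ang -112.5
(153.8, 157.0) 14.2 [0.5426 0.2356] R 0.0736 ang 67.4
(206.6, 136.0) 14.1 [0.5826 0.1394] R 0.0739 ang -22.5
red [207.5 133. ] [0.5776 0.1312]
red [167.7 202.3] [0.4561 0.1983]
yellow [148.8 146.9] [0.5522 0.2324]
yellow [345.3 208.9] [ 0.4462 -0.11  ]
```

>>> play_rows(
  motion=[
    [0, 0, 0, 0.02, 0.04, 0.7, 0.4],
    [0, 0, 0, 0, 0, 1, 0.4],
    [0, 0, 0, 0, 0, 1, 0.4],
    [0, 0, 0, 0, 0, 1, 0.4],
    [0, 0, 0, 0, 0, 0.8, 0.4],
    [0, 0, 0, 0, 0, 0.5, 0.4],
    [0, 0, 0, 0, 0, 0, 0.4],
    [0, 0, 0, 0, 0, 0, -0.6],
    [0, 0, 0, 0, 0, 0, -0.6],
    [0, 0, 0, 0, 0, 0, -0.6],
    [0, 0, 0, 0, 0, 0, -0.6],
    [0, 0, 0, 0, 0, 0, -0.6],
  ],
)

```text
t: 23.17
position: [0.4487, -0.1133, 0.0985]
ee_rot: [0.0, 0.949, 0.314, 0.001]
contact_force: [0.1, 0.9, 4.1]
gripper_width: 0.382
```

>>> play_rows(
  motion=[
    [0, 0, 0, 0, 0, 0, -0.6],
  ],
)

```text
t: 23.25
position: [0.4488, -0.1134, 0.0984]
ee_rot: [0.0, 0.949, 0.314, 0.001]
contact_force: [-0.6, -0.0, 7.4]
gripper_width: 0.38
```

>>> play_rows(
  motion=[
    [0, 0, 0, 0, 0, -0.4, -0.6],
    [0, 0, 0, 0, 0, -0.8, -0.6],
    [0, 0, 0, 0, 0, -0.9, -0.6],
    [0, 0, 0, 0, 0, -0.9, -0.6],
    [0, 0, 0, 0, 0, -0.9, -0.6],
    [0, 0, 0, 0, 0, -0.9, -0.6],
    [0, 0, 0, 0, 0, -0.6, -0.6],
    [0, 0, 0, 0, 0, 0, -0.6],
  ],
)

```text
t: 23.92
position: [0.4496, -0.1139, 0.2631]
ee_rot: [0.001, 0.949, 0.314, 0.003]
contact_force: [1.4, -0.1, -1.1]
gripper_width: 0.383
```

```bash
python3 to.py .4856,.0987,.26
```

```text
t 23.92 p [ 0.4496 -0.1139  0.2631] xang 36.58 tilt [0.35 0.04] w 0.383 F [ 1.4 -0.1 -1.1] q [-0.5   0.14  0.74  1.95 -0.11  1.09  0.92]
.4856,.0987,.26 units [ 5.188 -4.976  0.115]
```

>>> play_rows(
  motion=[
    [0, 0, 0, 0.4, -0.38, 0, -0.6],
    [0, 0, 0, 0.7, -0.67, 0, -0.6],
    [0, 0, 0, 0.85, -0.82, 0, -0.6],
    [0, 0, 0, 0.85, -0.82, 0, -0.6],
    [0, 0, 0, 0.85, -0.82, 0, -0.6],
    [0, 0, 0, 0.75, -0.72, 0, -0.6],
    [0, 0, 0, 0.5, -0.48, 0, -0.6],
    [0, 0, 0, 0.28, -0.27, 0, -0.6],
    [0, 0, 0, 0, 0, 0, -0.6],
    [0, 0, 0, 0, 0, 0, -0.6],
  ],
)

```text
t: 24.75
position: [0.4832, 0.0984, 0.259]
ee_rot: [0.0, 0.949, 0.314, -0.001]
contact_force: [0.3, -0.4, -1.5]
gripper_width: 0.382
```

```bash
python3 to.py .4856,.0987,.114
python3 - <<'E'
from wr import *
save(im,"w7")
E
```

```text
t 24.75 p [0.4832 0.0984 0.259 ] xang 36.6 tilt [-0.05 -0.05] w 0.382 F [ 0.3 -0.4 -1.5] q [-0.8   0.2   0.59  1.88 -0.13  1.1   0.48]
.4856,.0987,.114 units [0.077 0.038 4.834]
```

View pics/w7.png

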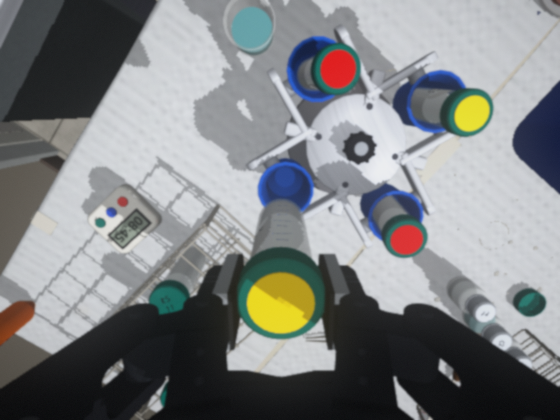

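Aligned again (mouth at (286,187)), with the other three tubes standing in their buckets. I lower the last one.

>>> play_rows(
  motion=[
    [0, 0, 0, 0.08, 0.03, 0.6, -0.6],
    [0, 0, 0, 0, 0, 0.8, -0.6],
    [0, 0, 0, 0, 0, 0.8, -0.6],
    [0, 0, 0, 0, 0, 0.6, -0.6],
    [0, 0, 0, 0, 0, 0.6, -0.6],
    [0, 0, 0, 0, 0, 0.5, -0.6],
    [0, 0, 0, 0, 0, 0.4, -0.6],
    [0, 0, 0, 0, 0, 0.3, -0.6],
    [0, 0, 0, 0, 0, 0.22, -0.6],
    [0, 0, 0, 0, 0, 0, -0.6],
  ],
)

```text
t: 25.63
position: [0.4854, 0.0988, 0.1141]
ee_rot: [0.0, 0.95, 0.313, -0.001]
contact_force: [-0.5, -0.6, -0.5]
gripper_width: 0.38
```

>>> play_rows(
  motion=[
    [0, 0, 0, 0, 0, 0.05, -0.6],
    [0, 0, 0, 0, 0, 0, 0],
    [0, 0, 0, 0, 0, 0, 0.4],
    [0, 0, 0, 0, 0, 0, 0.4],
    [0, 0, 0, 0, 0, 0, 0.4],
    [0, 0, 0, 0, 0, -0.5, 0.4],
    [0, 0, 0, 0, 0, -0.9, 0.4],
    [0, 0, 0, 0, 0, -1, 0.4],
    [0, 0, 0, 0, 0, -1, 0.4],
    [0, 0, 0, 0, 0, -0.8, 0.4],
    [0, 0, 0, 0, 0, -0.4, 0.4],
  ],
)

```text
t: 26.55
position: [0.4872, 0.1, 0.2547]
ee_rot: [-0.0, 0.949, 0.314, 0.002]
contact_force: [1.4, 0.4, 0.1]
gripper_width: 0.698
```

>>> play_rows(
  motion=[
    [0, 0, 0, 0, 0.5, -0.2, 0.4],
    [0, 0, 0, -0.4, 0.8, 0, 0.4],
    [0, 0, 0, -0.4, 0.8, 0, 0.4],
    [0, 0, 0, -0.4, 0.8, 0, 0.4],
    [0, 0, 0, -0.4, 0.8, 0, 0.4],
    [0, 0, 0, -0.4, 0.8, 0, 0.4],
    [0, 0, 0, -0.4, 0.8, 0, 0.4],
    [0, 0, 0, -0.3, 0.6, 0, 0.4],
    [0, 0, 0, 0, 0.3, 0, 0.4],
    [0, 0, 0, 0, 0, 0, 0.4],
    [0, 0, 0, 0, 0, 0, 0.4],
    [0, 0, 0, 0, 0, 0, 0.4],
  ],
)

```text
t: 27.55
position: [0.5318, -0.0959, 0.2572]
ee_rot: [-0.0, 0.949, 0.315, -0.0]
contact_force: [-0.6, 0.3, -0.9]
gripper_width: 0.701
```

```bash
python3 to.py; python3 rot.py
python3 - <<'E'
from meas import *
i=optics.get_image("scene")
for c in("red","yellow"):
    for u,a,b in blobs(i,masks(i["frame"])[c],20): print(c,a,np.round(cast(i,u,.139)[:2],4))
t=optics.get_image("top")
for u,a,b in blobs(t,masks(t["frame"])["green"],100): print("green",a,np.round(cast(t,u,.126)[:2],4))
a=t["frame"][115:235,130:255];b=i["frame"][105:215,180:300]
save({"frame":cv2.hconcat([cv2.resize(a,(400,400)),cv2.resize(b,(400,400))])},"c8")
E
```

```text
t 27.55 p [ 0.5318 -0.0959  0.2572] xang 36.7 tilt [-0.03  0.05] w 0.701 F [-0.6  0.3 -0.9] q [-0.44  0.31  0.68  1.78 -0.21  1.13  0.95]
(174.9, 210.1) 14.4 [0.4449 0.1956] R 0.0748 ang 158.1
(228.0, 188.1) 14.1 [0.4859 0.099 ] R 0.0744 ang -112.4
(153.6, 156.9) 14.0 [0.5428 0.236 ] R 0.074 ang 67.4
(206.6, 135.8) 14.0 [0.5828 0.1394] R 0.0741 ang -22.4
red [167.6 202.3] [0.456  0.1985]
yellow [148.8 146.9] [0.5522 0.2324]
yellow [225.5 186.2] [0.4847 0.099 ]
red 45 [0.5789 0.1338]
red 43 [0.4554 0.1985]
red 107 [ 0.3152 -0.2314]
yellow 51 [0.5512 0.2332]
yellow 69 [0.4843 0.1004]
green 224 [ 0.4582 -0.0395]
```

View pics/c8.png

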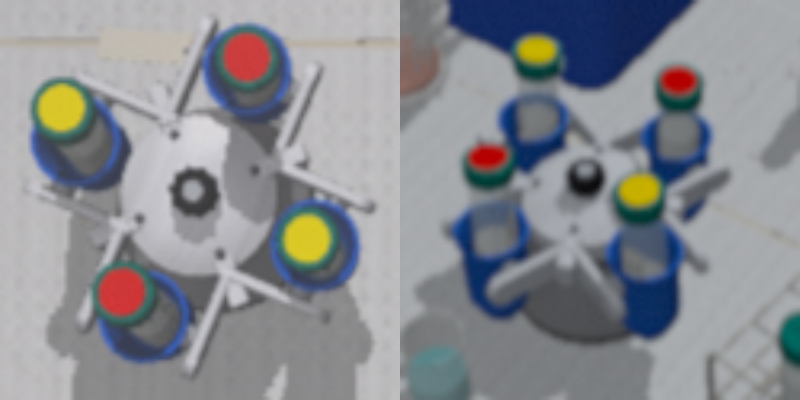

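All four tubes are in their buckets, red opposite red and yellow opposite yellow, and the rays from both cameras agree at the seated cap height. The last check is the second plain tube, in the scene view (the arm hides it from above), then I hand in.

Run:
```python
from meas import *
i=optics.get_image("scene")
g=[(np.round(u,1),a,np.round(cast(i,u,.126)[:2],4)) for u,a,b in blobs(i,masks(i["frame"])["green"],40) if 290<u[0]<420]
print(*g,sep="\n")
near=lambda q:any(np.hypot(*(x[2]-q))<.01 for x in g)
if near((.5147,-.1252)) and near((.4528,-.0409)): print("handed in",robot.close_job())
```

```text
(array([308.4, 111.9]), np.int32(42), array([0.6958, 0.082 ]))
(array([354. , 194.8]), np.int32(167), array([ 0.5147, -0.1252]))
(array([301.4, 197.7]), np.int32(171), array([ 0.4527, -0.0409]))
the job is handed in; nothing more can be done
handed in None
```

The rotor is loaded and the job is handed in at about 28 s of the 102 s. The red-dotted tubes are in the buckets at −22° and 158°, and the yellow-dotted ones are in those at 67° and −112°. I drew each tube straight up, carried it above everything else, and lowered it to about 2–3 mm above the bucket floor before letting go.

What the last checks showed:
- **Seating:** For both yellows and for the red at 158°, the top and scene cameras agree on the cap position within about 2 mm when taken at the seated cap height (139 mm). The top-view mask missed the other red on the final look. Earlier looks with both cameras had it seated, and the final scene reading had not moved.
- **Lean:** Three of the tubes lean in their loose bores, with cap tops about 7–12 mm off the bucket axis. I estimate the tilt at roughly 0.1 rad, under the 0.2 rad limit, but did not measure it directly.
- **Rotor:** It did not turn; the mouths are within about 1° of where they started.
- **Plain tubes:** Both read within 0.1 mm of their starting positions in the scene view. The arm hid one of them from the top camera.
- **Gripper:** It was open and clear of everything at hand-in.

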